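# Load the viewing box and hold the magnifier over its window

## Task

Get the test block ready for inspection: lay it flat, face up as it lies now, in the middle of the viewing box's open tray, let go of it, and then slide the tray fully shut. Then draw the hand magnifier out of its slanting stand and hold it up over the box with the lens level, centred over the window and about 8 cm above it, touching nothing but the gripper. Finish there, still holding the magnifier; leave the other things on the bench where they are.

Things in the scene. Friction and masses are not known exactly. Their poses are not given: they have to be found in the camera images.
- test_block: the specimen: small flat block, dark base with a clear cover, 26 x 44 x 14 mm (its x, y, z), 40 to 80 g, loose, lying flat on the bench to the left of the box; origin at the centre of its underside, z up
- viewer: the viewing box: fixed grey metal box 130 x 130 x 52 mm with a square glass window in its aluminium top and an open front through which the tray slides; origin at the centre of its underside; its -x side is the open front, turned roughly towards the robot; z up
- window (a point): centre of the glass window (76 x 76 mm) in the top face of the box, on the top surface 52 mm above the bench, 20 mm nearer the open front than the box's middle; axes as the box
- tray (a joint): how far the tray is pulled out, in m: 0 fully shut, up to 0.105 open; it starts open. It slides along the box's x axis, opens towards the box's -x, moves freely with about 1 N of friction and stays where it is left
- tray_in (a point): centre of the tray's inner floor, moving with the tray. Floor 13 mm above the bench, inside 84 mm (along the box's x) by 100 mm (y), walls 4 mm thick rising to 33 mm above the bench; the tray's front panel rises to 44 mm. Shut, it lies straight below the window's centre
- tray_front (a point): middle of the outer face of the small steel bar pull on the tray's front panel, 34 mm above the bench, moving with the tray; the bar is 44 mm wide, 10 mm deep and 8 mm tall (30 to 38 mm above the bench); the panel's face, 126 mm wide and 8 to 44 mm above the bench, lies 9 mm behind it. Push it along the box's +x to shut the tray
- magnifier: the hand magnifier, 195 mm long, about 55 to 95 g, loose, seated in the stand: straight grey handle, square-sided, 112 mm long, 16 mm wide (y) by 15 mm (z), then a thin 17 mm neck, then a round lens in a steel ring 69 mm across and 7 mm thick; origin at the centre of the handle's butt, x along the handle towards the lens, z square to the lens. In the stand its x rises at 45 degrees, leaning away from the robot
- lens (a point): centre of the magnifier's lens, 160 mm from the butt; axes as the magnifier
- grip (a point): a good place to grip the handle across its 16 mm width (along the magnifier's y), 78 mm from the butt; axes as the magnifier
- butt (a point): centre of the butt end of the magnifier's handle
- stand: fixed grey magnifier stand, base 110 x 80 x 10 mm, with a square slanting socket that holds the lowest 44 mm of the handle with 1 to 3 mm play; origin at the centre of its underside; the socket rises at 45 degrees towards the stand's +x, so the handle is drawn out up along its own length
- socket (a point): centre of the socket's mouth, about 58 mm above the bench
- petri_dish: bystander: shallow round glass dish, 64 mm across, 14 mm tall, standing near the test block; origin at the centre of its underside
- weight_1: bystander: small brass knobbed weight, 21 mm across, 32 mm tall, standing near the test block; origin at the centre of its underside
- lens_tissue: bystander: yellow booklet 68 x 100 x 8 mm lying behind on the left; origin at the centre of its underside
- tape_roll: bystander: roll of tape 104 mm across, 24 mm tall, lying behind on the right; origin at the centre of its underside
There are look-alikes about, which are no part of the job. Of the things that look like the test_block, the larger one is meant.

How it is judged:
On the way, in this order (a step that is already met when the one before it is completed fails the run):
1. the test block lies flat in the middle of the tray, let go, the tray still open (x of test_block in the frame of tray_in between -0.03 and 0.03 m and y of test_block in the frame of tray_in between -0.035 and 0.035 m and z of test_block in the frame of tray_in between -0.004 and 0.004 m and angle between test_block's own z axis and vertical below 0.15 rad and contact force between test_block and the fingers below 0.05 N and value of joint tray above 0.02 m), for 0.2 s.
2. the tray is fully shut with the block in it (x of test_block in the frame of tray_in between -0.03 and 0.03 m and y of test_block in the frame of tray_in between -0.035 and 0.035 m and z of test_block in the frame of tray_in between -0.004 and 0.004 m and angle between test_block's own z axis and vertical below 0.15 rad and value of joint tray below 0.005 m), for 0.2 s.
3. the magnifier is drawn out, its butt clear of the socket (distance between butt and socket above 0.02 m and z of butt in the frame of socket above 0 m and contact force between magnifier and stand below 0.05 N and contact force between magnifier and the fingers above 0.5 N), for 0.2 s.
At the end, for the whole second after the job is handed in: Block flat in the shut tray (joint < 5 mm), within 30 mm of its middle along the slide, 35 mm across. Magnifier held still by the fingers, touching neither box nor stand; lens centre within 20 mm of the window centre horizontally, 50 to 110 mm above it, level within 0.17 rad (all of step 2 and horizontal distance between lens and window below 0.02 m and z of lens in the frame of window between 0.05 and 0.11 m and angle between the z axis of magnifier and the z axis of viewer, either way round below 0.17 rad and contact force between magnifier and the fingers above 0.5 N and contact force between magnifier and viewer below 0.05 N and contact force between magnifier and stand below 0.05 N and linear speed of magnifier below 0.03 m/s); the arm keeps its last pose, push and grip.
It fails at once if a bystander (dish, weight, booklet, tape roll) is moved more than 30 mm (distance of any of petri_dish, weight_1, lens_tissue, tape_roll from where it was at the start of the episode above 0.03 m).
It also fails if it takes over 64 s, if anything falls off the work surface, if the arm or the gripper's body presses on something with over 40 N, if the wrist force passes 120 N, or if a joint passes its speed limit or range.

## Robot

A 6-joint arm with a two-finger parallel gripper is mounted at the origin on a cart in front of the work surface, level with it; the furniture and walls round the work are solid. World frame = base frame: x ahead of the robot, y to its left, z up, the work surface at z = 0. Lengths are in m, angles in rad, forces in N, time in s.
With the tool pointing down it reaches from about 0.35 to 0.975 m from the base axis. Payload 7.1 kg.
Tool frame: the origin (TCP) lies at the very end of the fingers, on their centre line; the grasp point (between the pads) lies 19 mm behind it; z points along the fingers, y is the line along which they close (so a half turn about z gives the same grasp; the last joint's range is limited). The gripper opens to 88 mm and grips with 3 to 60 N. Pads are 20 mm wide; open, the fingers measure 115 mm over their backs; the gripper's body (75 mm by 178 mm) begins 61 mm behind the grasp point.
Start: joints at [1.231, 0.423, 1.63, -0, 1.089, -0.019], TCP at [0.197, 0.593, 0.223] pointing down, gripper open.
Joint ranges: [-3, 3], [-0.9, 2.11], [0.09, 2.58], [-1.31, 4.45], [0.11, 2.69], [-2.54, 2.54]. Speed limits (rad/s): [2.39, 2.39, 3.01, 3.14, 3.14, 3.14].

## Interface

Orientations are given as a unit quaternion [x, y, z, w].
In Python, from cell import monitor, eyes, robot gives the robot as it stands.
- The arm moves only by the tool move_arm, never from a script. Its argument "increments" is one flat list of numbers, 4 for each row, row after row: the shift along the tool's x, y, z in cm, then the turn about the tool's z in rad. A call has 1 to 12 rows; each row is the pose to reach, as a shift and turn from the pose commanded when the call began, along the tool's axes at that moment; what a row does not reach only later rows make up. A row lasts 1/12 s, in which the tool goes at most 41.7 mm and 7.16 degrees, less where a joint would pass 70% of its speed; a pose out of reach is approached as far as the arm can. A call with a gripper value outside its range is refused whole. "claw" is the opening in per cent of the stroke, from 0 (shut) to 100 (fully open), set as the call begins (left out, the last holds). The fingers move at their own pace and stop on an object; "squeeze" is the grip in N (left out, the last holds). Time passes only in rows, so rows that repeat a pose let the fingers close. It gives the time, the measured TCP pose, the force, the opening and the grip force at its end, in the units of the state.
- monitor.get_obs(): the state, without advancing time (a new reading comes with each control period).
- eyes.snapshot(name): name is "side" or "top"; returns the picture (420x560x3 uint8, red, green, blue); there is no depth.
- eyes.camera_info(name): a dict with "fx", "fy", "cx", "cy" (pixels), "R" (3x3) and "t" (3): a world point X has camera coordinates R X + t. Camera axes: x right, y down, z forward; pixel columns grow to the right and rows downward; lengths in m; the calibration is good to about 2 mm. A picture is of the moment at which its call begins. camera_info takes no time and is no camera call.
- robot.hand_in(): hands the job in; it is judged then, once.
Trained networks look in the newest picture that a camera, given by its name, has taken for a name from the list of things; names that differ only in an ending like _2 or _b are one class to them, and where a whole thing is asked for, a point or a joint stands for the part that bears it (a point fixed in the world has none). Each returns a list of dicts, best first, with "confidence" (0 to 1); they miss things now and then, are a little off and sometimes report something else, mostly with a low value. They report only what shows in the picture. A call takes as long as a camera call. They do not tell look-alikes from the thing itself.
- eyes.spot_in(thing, camera): "box" ([left, top, width, height] in pixels, round what is visible of it).
- eyes.regions_of(thing, camera): "mask" (420x560 bool, what is visible of it) and "box" ([left, top, width, height] in pixels, round what is visible of it).
The state is a dict: "time_s": time; "q": joint angles; "qd": joint speeds; "joint_efforts": joint torques, N m; "ee_pos": TCP position; "tcp_rot": TCP orientation; "contact_force": force on the tool from outside, world axes, zero at the start; "torque": the same for the moment, N m; "finger_gap": finger opening in m; "grasp_force": force on a finger pad.
Only numpy, scipy, OpenCV 4.12 (cv2) and the standard library are available. Lean on these libraries where they do the work, as an engineer would, in place of code of your own. Each camera call takes 0.05 s, during which the arm holds its last target. There are 200 camera calls.

## Working session

There is one attempt and no reset: what is moved stays moved. The work goes in short steps, Python scripts to look and compute and a tool call to move; the robot and the scene stay as the last step left them, time stands still between calls to the robot, and variables do not carry over. Pictures are saved under pics/ and viewed, at most 10 in all, crops included, and the job is handed in when it is done.

Besides the shell and the picture viewer there is one more tool, called after ">>>" as name(argument=value, ...), one argument or row to a line, values as JSON. move_arm: Moves the arm, as the interface text tells. Its arguments: {"type":"object","properties":{"increments":{"type":"array"},"claw":{"type":"number"},"squeeze":{"type":"number"}},"required":["increments"]}

```bash
mkdir -p pics; ls; python3 - <<'E'
from cell import monitor, eyes, robot
import cv2,numpy as np
o=monitor.get_obs(); print(o)
for c in ("side","top"):
    im=eyes.snapshot(c); cv2.imwrite(f"pics/{c}0.png",im[:,:,::-1])
    i=eyes.camera_info(c); print(c,{k:np.round(v,4).tolist() for k,v in i.items()})
    for n in ["test_block","viewer","tray_in","tray_front","magnifier","stand","petri_dish","weight_1"]:
        print(n,[(np.round(d["box"]).tolist(),round(d["confidence"],2)) for d in eyes.spot_in(n,c)])
E
```

```text
pics
{'time_s': 0.0, 'q': array([ 1.23100115e+00,  4.23855865e-01,  1.63065879e+00, -3.54477263e-05,
        1.08860112e+00, -1.90115907e-02]), 'qd': array([ 0.00116265,  0.00068609, -0.00141035,  0.00013961,  0.00045101,
        0.00103951]), 'joint_efforts': array([-3.59106140e-03, -5.44609845e+01, -2.73660475e+01,  6.40765205e-02,
        2.27695971e-02, -1.66943855e-04]), 'ee_pos': array([0.19687972, 0.59260894, 0.22190458]), 'tcp_rot': array([ 1.59696813e-01,  9.87165816e-01, -7.52138335e-04, -1.20449969e-04]), 'contact_force': array([-0.42554243, -0.39902871, -0.50851005]), 'torque': array([-0.00022089, -0.03549586,  0.01986394]), 'grasp_force': 0.0, 'finger_gap': 0.08776653705116326}
side {'fx': 391.6868, 'fy': 391.6868, 'cx': 278.6806, 'cy': 210.204, 'R': [[-0.9749, -0.2224, -0.0053], [-0.1215, 0.5524, -0.8246], [0.1864, -0.8033, -0.5656]], 't': [0.5592, 0.155, 0.9373]}
test_block [([291.0, 301.0, 17.0, 19.0], 0.82), ([324.0, 297.0, 15.0, 9.0], 0.5)]
viewer [([226.0, 209.0, 93.0, 45.0], 0.78), ([280.0, 218.0, 42.0, 40.0], 0.68)]
tray_in [([277.0, 216.0, 46.0, 42.0], 0.6), ([2
[... 332 characters left out ...]
0, 343.0, 11.0, 20.0], 0.42)]
weight_1 [([260.0, 348.0, 11.0, 19.0], 0.46)]
top {'fx': 435.7514, 'fy': 435.7514, 'cx': 285.2172, 'cy': 206.7905, 'R': [[0.0022, -1.0, 0.0016], [-0.9785, -0.0025, -0.2064], [0.2064, -0.0011, -0.9785]], 't': [0.003, 0.6031, 1.2552]}
test_block [([227.0, 265.0, 2.0, 12.0], 0.42)]
viewer [([266.0, 175.0, 45.0, 80.0], 0.97), ([372.0, 198.0, 25.0, 46.0], 0.75)]
tray_in [([271.0, 218.0, 40.0, 35.0], 0.88)]
tray_front [([272.0, 216.0, 40.0, 40.0], 0.8)]
magnifier [([375.0, 202.0, 20.0, 44.0], 0.65)]
stand [([360.0, 226.0, 24.0, 36.0], 0.95), ([372.0, 200.0, 27.0, 43.0], 0.33)]
petri_dish [([207.0, 204.0, 16.0, 19.0], 0.57)]
weight_1 [([170.0, 232.0, 10.0, 4.0], 0.61)]
```

```bash
python3 - <<'E'
import cv2,numpy as np
s=cv2.imread("pics/side0.png");t=cv2.imread("pics/top0.png")
r=lambda a:cv2.resize(a,(800,600),interpolation=cv2.INTER_CUBIC)
cv2.imwrite("pics/s1.png",cv2.resize(s[130:380,200:400],(640,800))[:,:] if 0 else cv2.resize(s[130:370,190:390],(500,600),interpolation=cv2.INTER_CUBIC))
cv2.imwrite("pics/t1.png",cv2.resize(t[140:300,160:420],(800,492),interpolation=cv2.INTER_CUBIC))
E
```

```text
(no output)
```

View pics/s1.png

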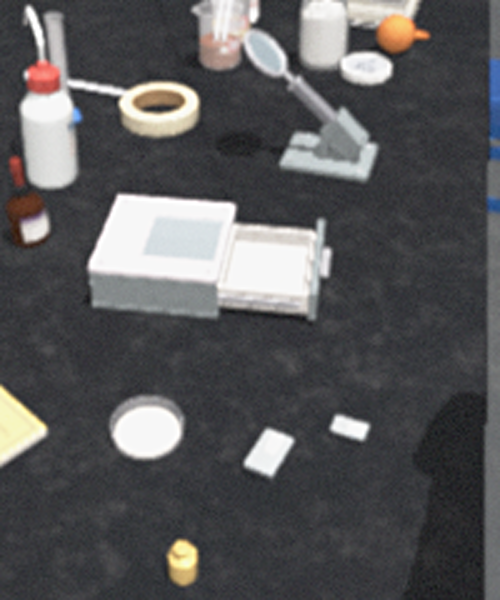

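View pics/t1.png

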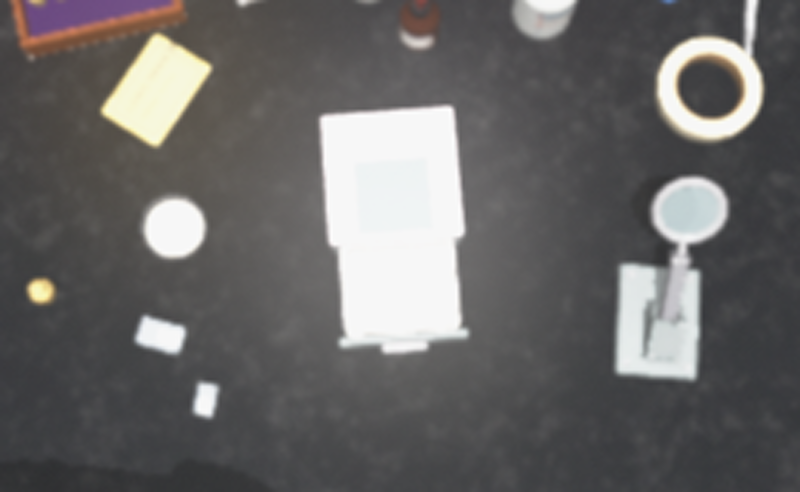

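The bench has two white blocks. The larger is at side (298,311) / top (212,249) and the smaller at side (330,301) / top (227,270). Other white things that could be confused are the petri dish at top (217,214) and the tray. I choose the larger block. The box top corners are at top crop (321,116), (453,106), (465,234), (330,247). The stand and magnifier are on the right.

```bash
cat > h.py <<'E'
from cell import monitor, eyes, robot
import cv2,numpy as np
from scipy.optimize import least_squares
C={c:eyes.camera_info(c) for c in("side","top")}
def proj(X,c):
    i=C[c];p=np.atleast_2d(X)@np.array(i["R"]).T+np.array(i["t"])
    return np.c_[i["fx"]*p[:,0]/p[:,2]+i["cx"],i["fy"]*p[:,1]/p[:,2]+i["cy"]]
def back(uv,c,z):
    i=C[c];uv=np.atleast_2d(uv).astype(float);R=np.array(i["R"]);o=-R.T@np.array(i["t"])
    d=np.c_[(uv[:,0]-i["cx"])/i["fx"],(uv[:,1]-i["cy"])/i["fy"],np.ones(len(uv))]@R
    return o+d*((z-o[2])/d[:,2])[:,None]
def place(p,M):
    c,s=np.cos(p[2]),np.sin(p[2]);M=np.array(M)
    return np.c_[p[0]+c*M[:,0]-s*M[:,1],p[1]+s*M[:,0]+c*M[:,1],M[:,2]]
def fit(M,obs,p0):
    f=lambda p:np.concatenate([(proj(place(p,M),c)-uv).ravel() for c,uv in obs.items()])
    return least_squares(f,p0,loss="soft_l1")
S=lambda a:np.array(a)/2.5+[190,130]-0.3   # side crop -> px
T=lambda a:np.array(a)/3.077+[160,140]-0.34
E
cat > m.py <<'E'
from h import *
q=lambda a,b,z:[(a,b,z),(a,-b,z),(-a,-b,z),(-a,b,z)]
v=fit(q(.065,.065,.052),{"top":T([(321,116),(453,106),(465,234),(330,247)]),"side":S([(93,276),(117,196),(236,203),(220,288)])},[.6,0,0])
print("viewer",v.x.round(4),v.fun.round(1))
s=fit(q(.055,.04,.01),{"top":T([(621,264),(700,266),(697,379),(615,374)]),"side":S([(281,165),(299,133),(378,154),(370,178)])},[.6,-.3,0])
print("stand",s.x.round(4),s.fun.round(1))
def loc(X,p):
    d=np.array(X)-[p[0],p[1],0];c,s_=np.cos(p[2]),np.sin(p[2]);return np.array([c*d[0]+s_*d[1],-s_*d[0]+c*d[1],d[2]])
for n,c,a,z in [("panelL","top",(341,342),.044),("panelR","top",(467,331),.044),("bar","top",(404,351),.034)]:
    print(n,loc(back(T(a),c,z)[0],v.x).round(4))
for n,a,z in [("panel near","".__class__(),0)][:0]: pass
for a in [(315,318),(322,222)]: print("panel side",loc(back(S(a),"side",.044 if a[1]<300 else .008)[0],v.x).round(4))
# magnifier
def fm(p):
    d=np.array([np.cos(p[4])*np.cos(p[3]),np.cos(p[4])*np.sin(p[3]),np.sin(p[4])])
    L=p[:3];h=L-d*.048
    return np.concatenate([(proj(L,"top")-T((690,210))).ravel(),(proj(L,"side")-S((266,53))).ravel(),(proj(h,"top")-T((680,257))).ravel(),(proj(h,"side")-S((293,80))).ravel(),[20*(p[3]-s.x[2]),20*(p[4]-np.pi/4)]])
m=least_squares(fm,[.65,-.35,.2,0,.78]);print("lens,yaw,pitch",m.x.round(4),m.fun.round(1))
d=np.array([np.cos(m.x[4])*np.cos(m.x[3]),np.cos(m.x[4])*np.sin(m.x[3]),np.sin(m.x[4])])
print("grip",(m.x[:3]-.082*d).round(4),"mouth",(m.x[:3]-.116*d).round(4),"butt",(m.x[:3]-.16*d).round(4))
for c,(u,w) in {"top":(212,249),"side":(298,311)}.items():
    im=cv2.imread(f"pics/{c}0.png",0);k=im[w-17:w+18,u-17:u+18]
    b=(k>150).astype(np.uint8);n,l,st,ce=cv2.connectedComponentsWithStats(b)
    pts=np.argwhere(l==l[17,17])[:,::-1]+[u-17,w-17]
    xy=back(pts,c,.012)[:,:2]
    r=cv2.minAreaRect((xy*1000).astype(np.float32));print("block",c,r,len(pts))
t=cv2.imread("pics/top0.png");s2=cv2.imread("pics/side0.png")
cv2.imwrite("pics/blk.png",np.hstack([cv2.resize(t[230:290,195:255],(400,400),interpolation=2),cv2.resize(s2[280:340,280:340],(400,400),interpolation=2)]))
E
python3 m.py
```

```text
viewer [ 6.349e-01 -4.000e-04  9.970e-02] [-0.2  1.6 -1.2  1.  -0.6  0.4  0.7  0.3 -1.2 -3.1  0.2 -0.1 -0.8  0.2
 -0.4 -4.1]
stand [ 0.4953 -0.2682 -0.0728] [-0.5  0.7 -0.5  1.9 -0.5  0.6  0.1  0.2 -0.5 -1.1 -1.6 -0.8  0.1 -4.3
 -1.1 -0.9]
panelL [-0.1574  0.0648  0.044 ]
panelR [-0.1587 -0.0589  0.044 ]
bar [-0.1711  0.0042  0.034 ]
panel side [-0.1617  0.0631  0.008 ]
panel side [-0.162  -0.0528  0.044 ]
lens,yaw,pitch [ 0.5823 -0.2763  0.1368 -0.0735  0.7647] [-0.2  0.9 -0.2 -0.3  0.2 -0.4 -0.3  0.2 -0.  -0.4]
grip [ 0.5233 -0.2719  0.0801] mouth [ 0.4988 -0.2701  0.0565] butt [ 0.4671 -0.2678  0.0261]
block top ((481.6632995605469, 230.34347534179688), (47.26534652709961, 28.1569881439209), 74.27666473388672) 140
block side ((480.420166015625, 229.1197967529297), (47.691986083984375, 27.992273330688477), 74.38188171386719) 228
```

View pics/blk.png

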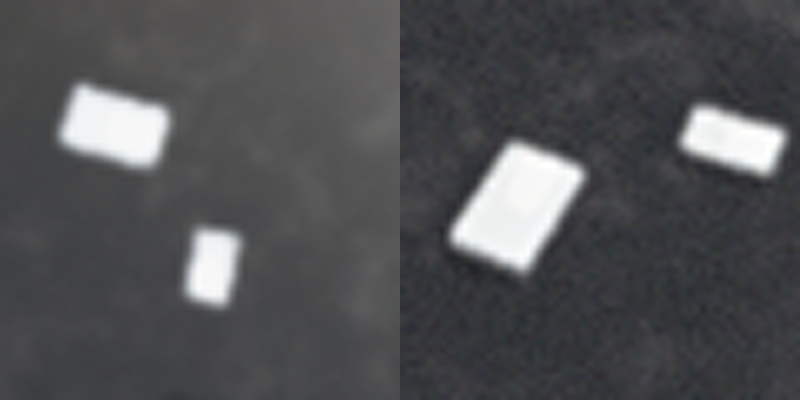

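The crop shows the larger block at top (212,249), lying flat and about 58 mm from the smaller look-alike. Moving above it.

```bash
cat > go.py <<'E'
import sys
from cell import monitor
import numpy as np
from scipy.spatial.transform import Rotation as R
o=monitor.get_obs();r=R.from_quat(o["tcp_rot"]).as_matrix();p=np.array(o["ee_pos"])
a=[float(x) for x in sys.argv[1:5]]  # x y z, tool-y angle deg
ya=np.degrees(np.arctan2(r[1,1],r[0,1]))
t=-(a[3]-ya) if len(a)>3 else 0
t=(t+90)%180-90
print("inc cm",(100*r.T@(np.array(a[:3])-p)).round(2),"turn",round(np.radians(t),3),"| t",round(float(o["time_s"]),2),"tcp",p.round(4),"yang",round(ya,1),"q6",round(o["q"][5],2),"F",np.round(o["contact_force"],1))
E
python3 go.py .481 .230 .08 -15.7
```

```text
inc cm [-38.4  -25.5   14.27] turn 1.524 | t 0.9 tcp [0.1971 0.5931 0.2227] yang 71.6 q6 -0.02 F [ 0.5 -0.4  0.4]
```

>>> move_arm(
  increments=[-38.4, -25.5, 10, 1.52, -38.4, -25.5, 10, 1.52, -38.4, -25.5, 10, 1.52, -38.4, -25.5, 10, 1.52, -38.4, -25.5, 10, 1.52, -38.4, -25.5, 10, 1.52, -38.4, -25.5, 10, 1.52, -38.4, -25.5, 10, 1.52, -38.4, -25.5, 14, 1.52, -38.4, -25.5, 14, 1.52, -38.4, -25.5, 14, 1.52, -38.4, -25.5, 14, 1.52],
  claw=60,
)

```text
time_s: 1.9
ee_pos: [0.4823, 0.2274, 0.0813]
tcp_rot: [0.792, 0.61, -0.0, 0.0]
contact_force: [0.1, 1.2, -0.1]
finger_gap: 0.0526
grasp_force: 0.0
```

>>> move_arm(
  increments=[0, 0, 0, 0.02, 0, 0, 0, 0.02, 0, 0, 0, 0.02, 0, 0, 0, 0.02],
)

```text
time_s: 2.23
ee_pos: [0.4808, 0.2311, 0.0834]
tcp_rot: [0.795, 0.607, 0.001, 0.0]
contact_force: [0.5, 0.1, -0.3]
finger_gap: 0.0524
grasp_force: 0.0
```

```bash
python3 go.py .481 .230 .004 -15.7; python3 - <<'E'
from h import *
o=monitor.get_obs();im={c:eyes.snapshot(c) for c in C}
out=[]
for c in C:
    u,w=proj([.481,.23,.03],c)[0].astype(int);print(c,u,w)
    out.append(cv2.resize(im[c][w-40:w+40,u-40:u+40,::-1],(400,400),interpolation=2))
cv2.imwrite("pics/a.png",np.hstack(out))
E
```

```text
inc cm [-0.11  0.04  7.94] turn 0.007 | t 2.23 tcp [0.4808 0.2311 0.0834] yang -15.3 q6 0.69 F [ 0.5  0.1 -0.3]
side 297 304
top 210 248
```

View pics/a.png

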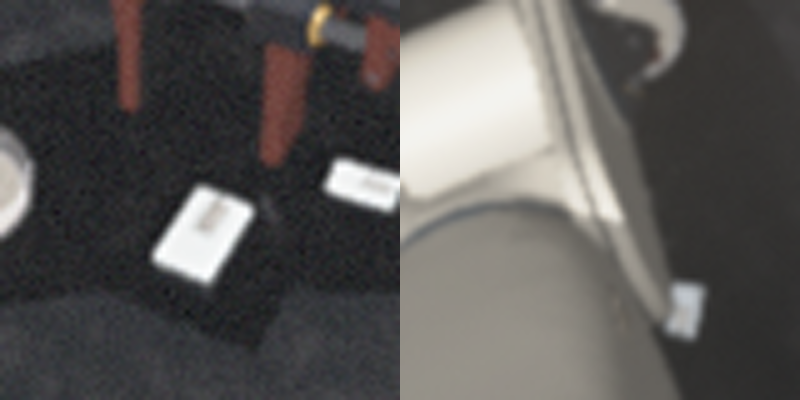

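The side view shows the open fingers straddling the block: fingertips at crop (130,105) and (275,160), block at (205,235). Descending and gripping.

>>> move_arm(
  increments=[-0.1, 0, 3, 0, -0.1, 0, 5, 0, -0.1, 0, 6.5, 0, -0.1, 0, 7.5, 0, -0.1, 0, 7.9, 0, -0.1, 0, 7.9, 0, -0.1, 0, 7.9, 0],
)

```text
time_s: 2.92
ee_pos: [0.4811, 0.2296, 0.0042]
tcp_rot: [0.796, 0.606, 0.0, 0.0]
contact_force: [1.4, 0.3, 0.2]
finger_gap: 0.0527
grasp_force: 0.0
```

>>> move_arm(
  increments=[0, 0, 0, 0, 0, 0, 0, 0, 0, 0, 0, 0, 0, 0, 0, 0, 0, 0, 0, 0],
  claw=0,
  squeeze=15,
)

```text
time_s: 3.33
ee_pos: [0.4811, 0.2291, 0.0041]
tcp_rot: [0.796, 0.605, 0.0, 0.0]
contact_force: [-0.5, 0.3, 3.2]
finger_gap: 0.0262
grasp_force: 15.0
```

```bash
python3 go.py .523 -.0095 .11 5.7
```

```text
inc cm [-21.88  10.41 -10.59] turn -0.37 | t 3.33 tcp [0.4811 0.2291 0.0041] yang -15.5 q6 0.69 F [-0.5  0.3  3.2]
```

>>> move_arm(
  increments=[0, 0, -3, 0, 0, 0, -6, 0, 0, 0, -10.6, 0, -21.9, 10.4, -10.6, -0.37, -21.9, 10.4, -10.6, -0.37, -21.9, 10.4, -10.6, -0.37, -21.9, 10.4, -10.6, -0.37, -21.9, 10.4, -10.6, -0.37, -21.9, 10.4, -10.6, -0.37, -21.9, 10.4, -10.6, -0.37, -21.9, 10.4, -10.6, -0.37, -21.9, 10.4, -10.6, -0.37],
)

```text
time_s: 4.33
ee_pos: [0.5222, -0.0097, 0.1096]
tcp_rot: [0.671, 0.741, -0.0, -0.0]
contact_force: [-0.2, 0.5, -0.8]
finger_gap: 0.0257
grasp_force: 15.0
```

```bash
python3 - <<'E'
from h import *
im={c:eyes.snapshot(c) for c in C}
v=[.6349,-.0004,.0997]
P=place(v,[(-.112,.002,.013),(-.154,.05,.033),(-.154,-.05,.033),(-.07,.05,.033)])
out=[]
for c in C:
    uv=proj(P,c);k=im[c].copy();u,w=uv[0].astype(int);print(c,uv.round(1).tolist())
    e=cv2.resize(k[w-40:w+40,u-40:u+40,::-1],(400,400),interpolation=2)
    for a in uv: cv2.circle(e,tuple(int(x) for x in (a+.5-[u-40,w-40])*5),3,(0,0,255),1)
    out.append(e)
cv2.imwrite("pics/b.png",np.hstack(out))
E
python3 go.py .523 -.0095 .018 5.7
```

```text
side [[298.0, 238.8], [313.3, 245.7], [315.3, 222.2], [280.0, 243.1]]
top [[289.7, 235.3], [275.4, 249.6], [308.1, 246.4], [272.8, 222.4]]
inc cm [-0.11  0.08  9.15] turn 0.002 | t 4.43 tcp [ 0.5221 -0.0085  0.1095] yang 5.8 q6 -0.14 F [ 0.2  1.2 -1.8]
```

View pics/b.png

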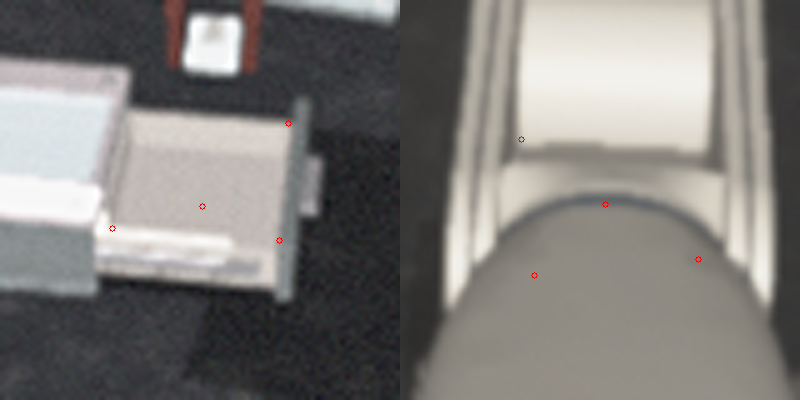

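The side view shows the held block over the open tray. The projected tray centre (202,206 in crop) falls in the middle of the floor, perhaps 2 mm too far in. Lowering.

>>> move_arm(
  increments=[0, -0.2, 3, 0, 0, -0.2, 5.5, 0, 0, -0.2, 7.5, 0, 0, -0.2, 8.5, 0, 0, -0.2, 9.1, 0, 0, -0.2, 9.1, 0, 0, -0.2, 9.1, 0],
)

```text
time_s: 5.02
ee_pos: [0.521, -0.0093, 0.0191]
tcp_rot: [0.671, 0.742, 0.0, 0.0]
contact_force: [-0.5, 0.7, 0.0]
finger_gap: 0.0261
grasp_force: 15.0
```

>>> move_arm(
  increments=[0, 0, 0, 0, 0, 0, 0, 0, 0, 0, 0, 0, 0, 0, 0, 0],
  claw=47,
)

```text
time_s: 5.35
ee_pos: [0.5211, -0.01, 0.0193]
tcp_rot: [0.671, 0.742, 0.0, 0.0]
contact_force: [0.2, -0.3, -0.9]
finger_gap: 0.041
grasp_force: 0.0
```

>>> move_arm(
  increments=[0, 0, -3, 0, 0, 0, -6, 0, 0, 0, -9, 0, 0, 0, -9, 0],
)

```text
time_s: 5.68
ee_pos: [0.524, -0.0102, 0.1138]
tcp_rot: [0.671, 0.741, 0.003, 0.003]
contact_force: [1.5, -0.5, 0.6]
finger_gap: 0.0415
grasp_force: 0.0
```

```bash
python3 - <<'E'
from h import *
im=eyes.snapshot("side");cv2.imwrite("pics/c.png",cv2.resize(im[190:280,220:340,::-1],(800,600),interpolation=2))
E
python3 go.py .445 -.018 .12 95.7
```

```text
inc cm [-0.01 -7.82 -0.88] turn -1.57 | t 5.73 tcp [ 0.5229 -0.0101  0.1117] yang 5.7 q6 -0.14 F [-0.3  0.9  0.8]
```

View pics/c.png

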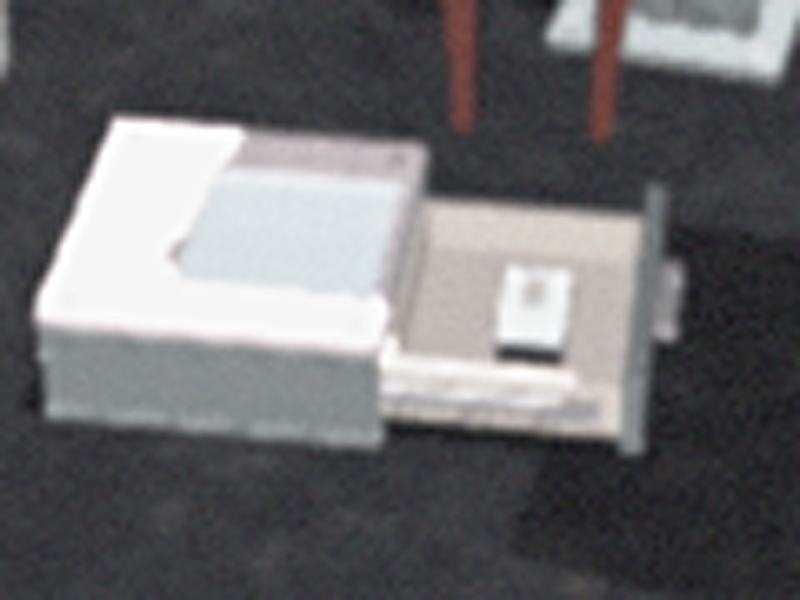

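The block lies flat and released near the middle of the tray: crop (533,310), tray floor 400–650. Next I close the fingers, turn, and go in front of the bar pull.

>>> move_arm(
  increments=[0, -9.5, 0, 1.57, 0, -9.5, 0, 1.57, 0, -9.5, 0, 1.57, 0, -9.5, 0, 1.57, 0, -9.5, 0, 1.57, 0, -9.5, 0, 1.57, 0, -9.5, 0, 1.57, 0, -9.5, 0, 1.57, 0, -9.5, 3, 1.57, 0, -9.5, 5, 1.57, 0, -9.5, 7, 1.57, 0, -9.5, 8.6, 1.57],
  claw=0,
)

```text
time_s: 6.73
ee_pos: [0.4249, -0.0194, 0.0208]
tcp_rot: [0.997, 0.082, -0.001, -0.0]
contact_force: [0.5, -0.4, 0.2]
finger_gap: 0.0003
grasp_force: 0.0
```

>>> move_arm(
  increments=[0, 0, 0, 0.06, 0, 0, 0, 0.06, 0, 0, 0, 0.06],
)

```text
time_s: 6.98
ee_pos: [0.4254, -0.0194, 0.022]
tcp_rot: [0.998, 0.056, -0.001, -0.0]
contact_force: [-0.4, -1.2, 0.7]
finger_gap: 0.0003
grasp_force: 0.0
```

```bash
python3 go.py .428 -.019 .026 95.7;  python3 - <<'E'
from h import *
im=eyes.snapshot("side");cv2.imwrite("pics/d.png",cv2.resize(im[190:280,250:370,::-1],(800,600),interpolation=2))
S2=lambda a:np.array(a)/6.667+[220,190]-.43
q=lambda a,b,z:[(a,b,z),(a,-b,z),(-a,-b,z),(-a,b,z)]
v=fit(q(.065,.065,.052),{"top":T([(321,116),(453,106),(465,234),(330,247)]),"side":S2([(38,320),(112,118),(427,145),(385,348)])},[.6,0,0])
print(v.x.round(4),v.fun.round(1))
def fw(p): return np.concatenate([(proj(place(p,q(.038,.038,.052)),"side")-0).ravel()])
print("window", place(v.x,[(-.02,0,.052)]), back(S2((285,232)),"side",.052), back(T((394,194)),"top",.052))
E
```

```text
inc cm [ 0.26 -0.01 -0.4 ] turn 0.013 | t 6.98 tcp [ 0.4254 -0.0194  0.022 ] yang -83.5 q6 1.38 F [-0.4 -1.2  0.7]
[ 0.636  -0.0007  0.0913] [ 0.1  1.1 -1.   0.8 -0.6  0.2  0.6 -0.3 -0.1 -0.9  0.3  0.6 -0.5 -0.2
 -0.7 -0.9]
window [[ 0.61607938 -0.0025354   0.052     ]] [[ 6.17221966e-01 -2.88973951e-04  5.20000000e-02]] [[ 0.61815086 -0.00314981  0.052     ]]
```

View pics/d.png

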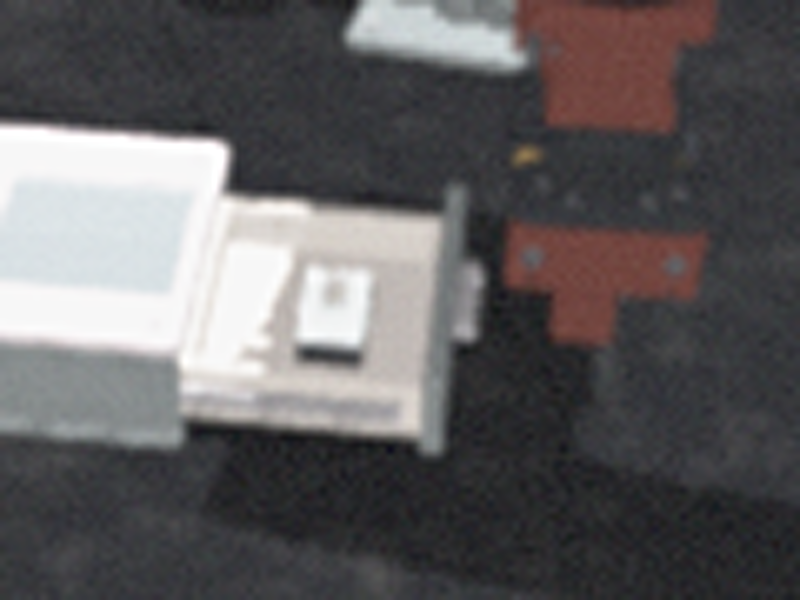

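The block is still well placed at crop (335,310). The fingers are behind the bar, with the bar's outer face at crop x 485 and the finger edge at 550. Pushing along the box's x.

>>> move_arm(
  increments=[1, 0, -0.2, 0.02, 2, 0, -0.2, 0.02, 3, 0.1, -0.2, 0.02, 4, 0.1, -0.2, 0.02, 4.8, 0.1, -0.2, 0.02, 5.6, 0.1, -0.2, 0.02, 6.4, 0.1, -0.2, 0.02, 7.2, 0.2, -0.2, 0.02, 8, 0.2, -0.2, 0.02, 8.7, 0.2, -0.2, 0.02, 9.4, 0.2, -0.2, 0.02, 10, 0.2, -0.2, 0.02],
)

```text
time_s: 8.03
ee_pos: [0.5264, -0.0103, 0.0246]
tcp_rot: [0.999, 0.045, 0.0, 0.0]
contact_force: [-1.6, -1.2, 0.8]
finger_gap: 0.0006
grasp_force: 0.6
```

>>> move_arm(
  increments=[0.4, 0, 0, 0, 0.8, 0, 0, 0, 1.2, 0, 0, 0, 1.6, 0, 0, 0],
)

```text
time_s: 8.37
ee_pos: [0.5418, -0.0089, 0.0247]
tcp_rot: [0.999, 0.045, -0.0, 0.0]
contact_force: [-0.7, -0.9, 0.3]
finger_gap: 0.0006
grasp_force: 0.6
```

```bash
python3 go.py .545 -.008 .024 95.2;  python3 - <<'E'
from h import *
im=eyes.snapshot("side");cv2.imwrite("pics/e.png",cv2.resize(im[190:280,220:340,::-1],(800,600),interpolation=2))
E
```

```text
inc cm [ 0.33 -0.06  0.07] turn 0.0 | t 8.37 tcp [ 0.5418 -0.0089  0.0247] yang -84.8 q6 1.44 F [-0.7 -0.9  0.3]
```

View pics/e.png

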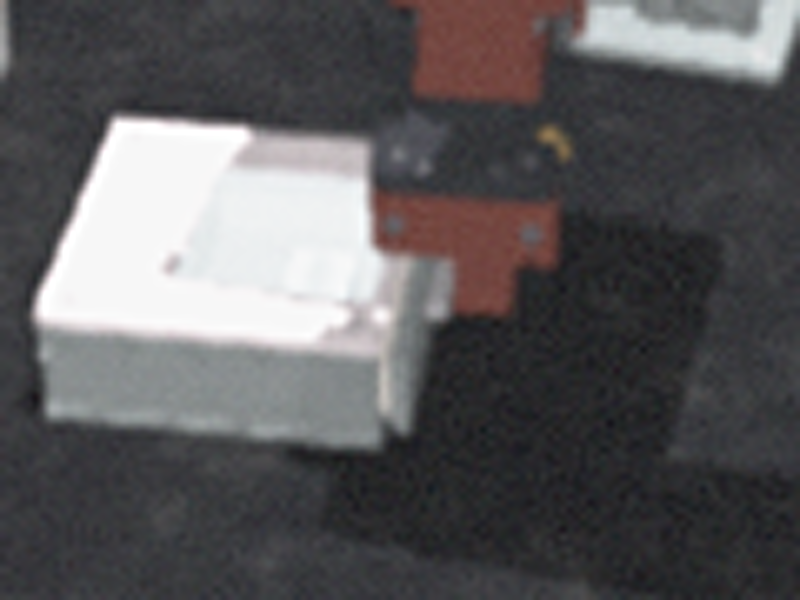

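The tray is nearly shut and the block shows under the window at crop (320,270). A sliver of about 4 mm remains at crop x 390, so I push on gently.

>>> move_arm(
  increments=[0.2, 0, 0, 0, 0.4, 0, 0, 0, 0.6, 0, 0, 0, 0.6, 0, 0, 0],
)

```text
time_s: 8.75
ee_pos: [0.5442, -0.0084, 0.0243]
tcp_rot: [0.999, 0.045, -0.004, -0.0]
contact_force: [-10.1, -2.2, 7.7]
finger_gap: 0.0007
grasp_force: 4.9
```

Force rose to 10 N at the stop, so the tray is shut. Backing off and up, then over to the magnifier.

>>> move_arm(
  increments=[-1, 0, 0, 0, -3, 0, 0, 0, -3.5, 0, -3, 0, -3.5, 0, -7, 0, -3.5, 0, -11, 0, -3.5, 0, -15, 0, -3.5, 0, -18, 0, -3.5, 0, -18, 0],
  claw=60,
)

```text
time_s: 9.42
ee_pos: [0.5166, -0.0116, 0.2111]
tcp_rot: [0.999, 0.045, 0.006, 0.0]
contact_force: [1.1, 0.1, 0.8]
finger_gap: 0.0499
grasp_force: 0.0
```

```bash
python3 go.py .5225 -.272 .2 85.8;  python3 - <<'E'
from h import *
im=eyes.snapshot("side");cv2.imwrite("pics/f.png",im[:,:,::-1])
eyes.snapshot("top")
for c in C:
  for n in ["magnifier","lens","viewer","test_block","tray_front"]:
    print(c,n,[(np.round(d["box"]).tolist(),round(d["confidence"],2)) for d in eyes.regions_of(n,c)][:2])
g=cv2.cvtColor(im[190:280,220:340],cv2.COLOR_RGB2GRAY)
# panel/box edges along the near side wall row
print(im[250,280:300].tolist())
E
```

```text
inc cm [-1.79 25.98  1.13] turn 0.164 | t 9.42 tcp [ 0.5166 -0.0116  0.2111] yang -84.8 q6 1.43 F [1.1 0.1 0.8]
side magnifier []
side lens [([296.0, 156.0, 26.0, 23.0], 0.51)]
side viewer [([225.0, 206.0, 62.0, 49.0], 0.91)]
side test_block []
side tray_front [([279.0, 216.0, 11.0, 41.0], 0.61)]
top magnifier [([373.0, 201.0, 25.0, 45.0], 0.8)]
top lens [([378.0, 200.0, 16.0, 40.0], 0.98)]
top viewer [([170.0, 232.0, 9.0, 6.0], 0.71), ([266.0, 175.0, 44.0, 8.0], 0.7)]
top test_block []
top tray_front []
[[105, 107, 109], [63, 66, 69], [48, 51, 49], [38, 38, 40], [40, 40, 42], [34, 42, 43], [40, 41, 42], [48, 50, 50], [46, 49, 50], [52, 50, 55], [52, 51, 54], [39, 37, 41], [32, 36, 37], [45, 47, 49], [39, 37, 39], [40, 32, 38], [28, 32, 33], [32, 31, 32], [37, 35, 41], [34, 35, 36]]
```

>>> move_arm(
  increments=[-1.8, 26, 0, 0.16, -1.8, 26, 0, 0.16, -1.8, 26, 0, 0.16, -1.8, 26, 0, 0.16, -1.8, 26, 0, 0.16, -1.8, 26, 0, 0.16, -1.8, 26, 0, 0.16, -1.8, 26, 5, 0.16, -1.8, 26, 8, 0.16, -1.8, 26, 8, 0.16],
)

```text
time_s: 10.85
ee_pos: [0.5139, -0.2699, 0.1181]
tcp_rot: [0.999, -0.035, -0.005, -0.003]
contact_force: [-2.0, 1.2, -0.6]
finger_gap: 0.0527
grasp_force: 0.0
```

```bash
python3 go.py .5225 -.272 .062 85.8;  python3 - <<'E'
from h import *
im=eyes.snapshot("side");eyes.snapshot("top")
cv2.imwrite("pics/g.png",cv2.resize(im[120:220,250:383,::-1],(798,600),interpolation=2))
E
```

```text
inc cm [0.93 0.18 5.6 ] turn 0.003 | t 10.85 tcp [ 0.5139 -0.2699  0.1181] yang -94.0 q6 1.14 F [-2.   1.2 -0.6]
```

View pics/g.png

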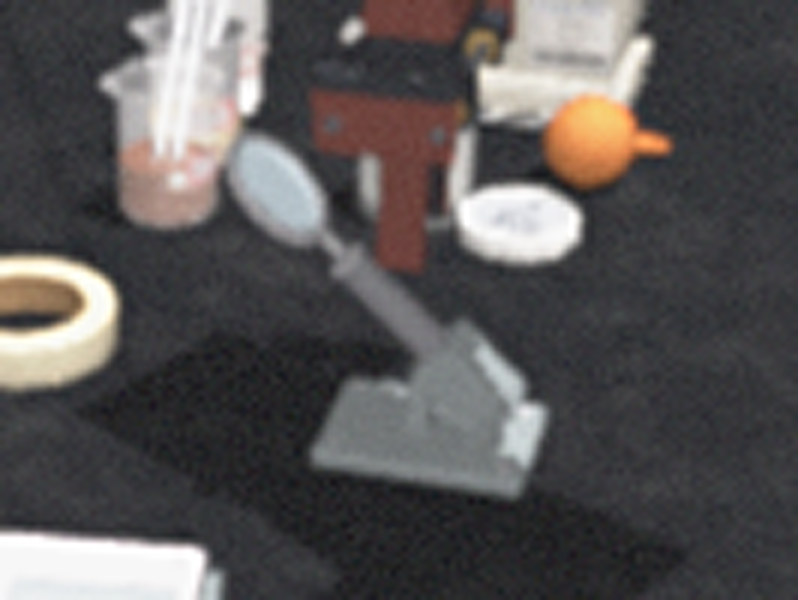

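The side view shows the finger near the handle. Lens is at crop (278,190), neck joint at (350,258), mouth at about (430,340). I check my magnifier estimate against these.

```bash
python3 - <<'E'
from h import *
L=np.array([.5823,-.2763,.1368]);
for pitch in (.7647,.7854):
    d=np.array([np.cos(pitch)*np.cos(-.0735),np.cos(pitch)*np.sin(-.0735),np.sin(pitch)])
    for n,s in [("lens",0),("joint",.048),("grip",.082),("mouth",.116)]: print(n,(L-s*d).round(4),((proj(L-s*d,"side")-[250,120]+.5)*6).round())
o=monitor.get_obs();p=o["ee_pos"]+np.array([0,.0265+.0135,0]);print("finger tip near outer",((proj(p,"side")-[250,120]+.5)*6).round())
G=lambda a:np.array(a)/6-.5+[250,120]
s=-.0735
def fm(p):
    d=np.array([np.cos(.7854)*np.cos(p[3]),np.cos(.7854)*np.sin(p[3]),np.sin(.7854)]);X=lambda k:p[:3]-d*k
    return np.concatenate([(proj(X(0),"top")-T((690,210))).ravel(),(proj(X(0),"side")-G((278,190))).ravel(),(proj(X(.048),"side")-G((350,255))).ravel(),(proj(X(.116),"side")-G((430,340))).ravel()*.5,(proj(X(.048),"top")-T((680,257))).ravel(),(proj(X(.1),"top")-T((667,318))).ravel(),[10*(p[3]-s)]])
m=least_squares(fm,[.58,-.27,.13,s]);p=m.x;d=np.array([.7071*np.cos(p[3]),.7071*np.sin(p[3]),.7071])
print(p.round(4),m.fun.round(1),"grip",(p[:3]-.082*d).round(4),"mouth",(p[:3]-.116*d).round(4))
E
```

```text
lens [ 0.5823 -0.2763  0.1368] [[278. 187.]]
joint [ 0.5478 -0.2738  0.1036] [[342. 254.]]
grip [ 0.5233 -0.272   0.08  ] [[387. 301.]]
mouth [ 0.4988 -0.2702  0.0565] [[432. 348.]]
lens [ 0.5823 -0.2763  0.1368] [[278. 187.]]
joint [ 0.5485 -0.2738  0.1029] [[341. 255.]]
grip [ 0.5245 -0.272   0.0788] [[385. 303.]]
mouth [ 0.5005 -0.2703  0.0548] [[428. 351.]]
finger tip near outer [[391. 263.]]
[ 0.5778 -0.2745  0.1381 -0.0785] [-0.6  2.4  1.4 -0.6 -0.1  0.1  0.5  1.  -0.4  0.8  0.8 -4.8 -0. ] grip [ 0.52   -0.27    0.0801] mouth [ 0.496  -0.2681  0.056 ]
```

>>> move_arm(
  increments=[0.9, 0.1, 0, 0, 0.9, 0.1, 1.5, 0, 0.9, 0.1, 3, 0, 0.9, 0.1, 4.5, 0, 0.9, 0.1, 5.6, 0, 0.9, 0.1, 5.6, 0, 0.9, 0.1, 5.6, 0],
)

```text
time_s: 11.53
ee_pos: [0.5284, -0.2739, 0.0698]
tcp_rot: [0.999, -0.034, 0.001, 0.0]
contact_force: [0.5, 0.8, 0.7]
finger_gap: 0.0527
grasp_force: 0.0
```

>>> move_arm(
  increments=[0, 0, 0, 0, 0, 0, 0, 0, 0, 0, 0, 0, 0, 0, 0, 0, 0, 0, 0, 0, 0, 0, 0, 0],
  claw=0,
  squeeze=30,
)

```text
time_s: 12.03
ee_pos: [0.5274, -0.2737, 0.0689]
tcp_rot: [0.999, -0.035, 0.0, -0.0]
contact_force: [1.2, 1.8, 0.1]
finger_gap: 0.0161
grasp_force: 11.8
```

Handle gripped with a gap of 16.1 mm. Drawing it out along its 45° axis.

>>> move_arm(
  increments=[0, 0, 0, 0, 0.5, 0, -0.5, 0, 1, 0, -1, 0, 1.7, 0, -1.7, 0, 2.4, 0, -2.4, 0, 3.1, 0, -3.1, 0, 3.8, 0, -3.8, 0, 4.5, 0, -4.5, 0, 5.2, 0, -5.2, 0, 5.9, 0, -5.9, 0, 6.5, 0, -6.5, 0, 6.5, 0, -6.5, 0],
)

```text
time_s: 13.03
ee_pos: [0.5943, -0.2787, 0.1354]
tcp_rot: [0.999, -0.034, 0.002, 0.001]
contact_force: [0.6, 0.1, -0.9]
finger_gap: 0.0159
grasp_force: 30.0
```

>>> move_arm(
  increments=[0, 0, -3, 0, 0, 0, -5, 0, 0, 0, -5, 0, 0, 0, -5, 0],
)

```text
time_s: 13.37
ee_pos: [0.5925, -0.2784, 0.1844]
tcp_rot: [0.999, -0.035, 0.001, 0.0]
contact_force: [0.2, 0.5, -1.0]
finger_gap: 0.0158
grasp_force: 30.0
```

```bash
cat > mag.py <<'E'
from h import *
from scipy.spatial.transform import Rotation as Ro
def look(tag):
    o=monitor.get_obs();r=Ro.from_quat(o["tcp_rot"]).as_matrix();g=o["ee_pos"]-.019*r[:,2]
    print("t",round(o["time_s"],2),"tcp",np.round(o["ee_pos"],4),"gap",round(o["finger_gap"],4),"gf",round(o["grasp_force"],1),"F",np.round(o["contact_force"],1))
    ms={}
    for c in C:
        im=eyes.snapshot(c);cv2.imwrite(f"pics/{tag}_{c}.png",im[:,:,::-1])
        for n in ("lens","magnifier"):
            for d in eyes.regions_of(n,c)[:2]:
                ys,xs=np.nonzero(d["mask"]);print(c,n,np.round(d["box"]).tolist(),round(d["confidence"],2),"cen",round(xs.mean(),1),round(ys.mean(),1))
    # table of predicted lens-centre pixels against pitch
    xd=r[:,0]
    for p in (60,45,30,15,0,-15,-30):
        a=np.radians(p);L=g+.080*(np.cos(a)*xd+np.sin(a)*np.array([0,0,1]))
        print(p,proj(L,"side").round(1)[0],proj(L,"top").round(1)[0])
E
python3 -c "from mag import *; look('m1')"
```

```text
t 13.37 tcp [ 0.5925 -0.2784  0.1844] gap 0.0158 gf 30.0 F [ 0.2  0.5 -1. ]
side lens [267.0, 101.0, 48.0, 51.0] 0.57 cen 288.3 127.2
side magnifier [264.0, 103.0, 50.0, 53.0] 0.65 cen 289.2 128.1
top lens [386.0, 166.0, 5.0, 12.0] 0.61 cen 385.1 172.6
60 [280.  105.2] [396.6 179. ]
45 [274.6 108.9] [395.5 174.2]
30 [270.5 114. ] [394.  171.4]
15 [268. 120.] [392.3 170.6]
0 [267.3 126.5] [390.5 171.8]
-15 [268.3 133. ] [388.7 174.8]
-30 [270.9 139.2] [387.1 179.5]
```

The magnifier is out at about 45°: side box 264–314, 103–156, lens at the upper left. The tool can only turn about its z, so I level the magnifier by pressing its butt on the box's rear aluminium margin, with the fingers outside the left edge, so that it pivots in the pads. First I go there and turn the lens to +y.

```bash
python3 go.py .670 .0666 .16
```

```text
inc cm [  5.45 -34.91   2.25] turn 0.0 | t 13.67 tcp [ 0.5915 -0.2779  0.1824] yang -94.0 q6 1.18 F [-0.4  0.2 -0.5]
```

>>> move_arm(
  increments=[5.5, -34.9, 0, -1.73, 5.5, -34.9, 0, -1.73, 5.5, -34.9, 0, -1.73, 5.5, -34.9, 0, -1.73, 5.5, -34.9, 0, -1.73, 5.5, -34.9, 0, -1.73, 5.5, -34.9, 0, -1.73, 5.5, -34.9, 0, -1.73, 5.5, -34.9, 0, -1.73, 5.5, -34.9, 0, -1.73, 5.5, -34.9, 0, -1.73, 5.5, -34.9, 0, -1.73],
)

```text
time_s: 14.67
ee_pos: [0.6708, 0.0671, 0.1827]
tcp_rot: [0.752, 0.659, -0.001, -0.0]
contact_force: [0.1, -0.3, -0.6]
finger_gap: 0.0154
grasp_force: 30.0
```

>>> move_arm(
  increments=[0, 0, 0, -0.25, 0, 0, 0, -0.25, 0, 0, 1, -0.25, 0, 0, 1.5, -0.25, 0, 0, 1.5, -0.25],
)

```text
time_s: 15.08
ee_pos: [0.6698, 0.066, 0.1662]
tcp_rot: [0.669, 0.744, -0.001, -0.001]
contact_force: [-0.3, 0.3, -0.8]
finger_gap: 0.0157
grasp_force: 30.0
```

```bash
python3 go.py .670 .0666 .11 5.2; python3 -c "from mag import *; look('m2')"
```

```text
inc cm [0.06 0.05 5.62] turn 0.015 | t 15.08 tcp [0.6698 0.066  0.1662] yang 6.1 q6 -0.03 F [-0.3  0.3 -0.8]
t 15.08 tcp [0.6698 0.066  0.1662] gap 0.0157 gf 30.0 F [-0.3  0.3 -0.8]
side lens [210.0, 180.0, 32.0, 22.0] 0.57 cen 225.9 188.8
side magnifier [209.0, 186.0, 33.0, 17.0] 0.67 cen 225.8 188.5
60 [224.8 173.9] [246.8 168.3]
45 [223.5 183. ] [240.9 170.3]
30 [222.7 192.8] [236.8 172.6]
15 [222.6 202.5] [234.7 174.9]
0 [223.2 211.3] [234.5 177. ]
-15 [224.3 218.4] [236.3 179. ]
-30 [225.8 223.4] [239.8 180.5]
```

>>> move_arm(
  increments=[0, 0, 2, 0, 0, 0, 4, 0, 0, 0, 5.5, 0, 0, 0, 6.2, 0, 0.2, 0, 6.6, 0, 0.5, 0, 7, 0, 0.8, 0, 7.4, 0, 1.1, 0, 7.8, 0, 1.4, 0, 8.2, 0, 1.7, 0, 8.6, 0],
  squeeze=15,
)

```text
time_s: 16.22
ee_pos: [0.6698, 0.0839, 0.0833]
tcp_rot: [0.667, 0.745, 0.001, 0.0]
contact_force: [-0.5, 1.8, 2.3]
finger_gap: 0.0158
grasp_force: 15.0
```

Contact at 2–3 N, and it is pivoting. Continuing the arc to level.

>>> move_arm(
  increments=[0.3, 0, 0.5, 0, 0.6, 0, 1, 0, 0.8, 0, 1.5, 0, 1, 0, 2, 0, 1.2, 0, 2.4, 0, 1.4, 0, 2.8, 0, 1.5, 0, 3.2, 0, 1.6, 0, 3.6, 0, 1.7, 0, 4, 0, 1.7, 0, 4.3, 0, 1.7, 0, 4.3, 0],
)

```text
time_s: 17.13
ee_pos: [0.6672, 0.1002, 0.0391]
tcp_rot: [0.667, 0.745, -0.0, -0.0]
contact_force: [0.8, -0.3, 0.1]
finger_gap: 0.0159
grasp_force: 15.0
```

```bash
python3 -c "from mag import *; look('m3')"; python3 go.py .685 .098 .0405 5.2
```

```text
t 17.13 tcp [0.6672 0.1002 0.0391] gap 0.0159 gf 15.0 F [ 0.8 -0.3  0.1]
side lens [212.0, 234.0, 30.0, 52.0] 0.83 cen 226.5 266.2
side lens [279.0, 218.0, 9.0, 36.0] 0.67 cen 281.7 235.0
side magnifier [210.0, 239.0, 29.0, 44.0] 0.63 cen 226.1 266.7
60 [225.6 231.1] [238.7 182. ]
45 [224.4 240.2] [233.5 183.7]
30 [223.7 249.6] [229.9 185.6]
15 [223.6 258.5] [228.  187.5]
0 [224.1 266.3] [228.  189.3]
-15 [225.1 272.2] [229.7 190.8]
-30 [226.6 275.9] [233. 192.]
inc cm [-0.38  1.75 -0.09] turn 0.019 | t 17.43 tcp [0.6672 0.0999 0.0396] yang 6.3 q6 0.02 F [ 0.4 -0.3 -0.8]
```

Centroid row 266 matches 0° pitch. I firm the grip, lift, and check the level.

>>> move_arm(
  increments=[0, 0, 0, 0, 0, 0, 0, 0, 0, 0, -1.5, 0, 0, 0, -3, 0, 0, 0, -5, 0, 0, 0, -7.5, 0, 0, 0, -9.5, 0, 0, 0, -9.5, 0, 0, 0, -9.5, 0],
  squeeze=40,
)

```text
time_s: 18.18
ee_pos: [0.6688, 0.1001, 0.1376]
tcp_rot: [0.667, 0.745, 0.002, 0.002]
contact_force: [-0.5, 0.3, -1.3]
finger_gap: 0.0154
grasp_force: 40.0
```

```bash
cat >> mag.py <<'E'
def pitchfit(tag):
    o=monitor.get_obs();r=Ro.from_quat(o["tcp_rot"]).as_matrix();g=o["ee_pos"]-.019*r[:,2]
    eyes.snapshot("top");im=eyes.snapshot("side");cv2.imwrite(f"pics/{tag}.png",im[:,:,::-1])
    th=np.linspace(0,2*np.pi,60)
    for n in ("lens","magnifier"):
        for d in eyes.regions_of(n,"side")[:2]: 
            b=d["box"];print(n,"l,t,r,b",np.round([b[0],b[1],b[0]+b[2],b[1]+b[3]]),round(d["confidence"],2))
    print("q",np.round(o["q"],2),"tcp",np.round(o["ee_pos"],4),"gap",round(o["finger_gap"],4),"F",np.round(o["contact_force"],1))
    for p in range(45,-46,-15):
        a=np.radians(p);u=np.cos(a)*r[:,0]+np.sin(a)*np.array([0,0,1])
        P=np.array([g+(.080+.0345*np.cos(t))*u+.0345*np.sin(t)*r[:,1] for t in th]);uv=proj(P,"side")
        print(p,"ring l,t,r,b",uv.min(0).round(),uv.max(0).round(),"butt",proj(g-.082*u,"side")[0].round())
E
python3 -c "from mag import *; pitchfit('n1')"; python3 go.py .62 -.08 .113 5.2
```

```text
lens l,t,r,b [208. 202. 236. 248.] 0.97
magnifier l,t,r,b [206. 205. 236. 247.] 0.89
q [ 0.13  0.59  1.57 -0.    0.98  0.02] tcp [0.6688 0.1001 0.1376] gap 0.0154 F [-0.5  0.3 -1.3]
45 ring l,t,r,b [203. 199.] [236. 206.] butt [235. 216.]
30 ring l,t,r,b [202. 211.] [236. 215.] butt [235. 208.]
15 ring l,t,r,b [202. 217.] [236. 229.] butt [236. 199.]
0 ring l,t,r,b [203. 222.] [236. 242.] butt [235. 191.]
-15 ring l,t,r,b [205. 226.] [237. 252.] butt [234. 185.]
-30 ring l,t,r,b [207. 229.] [238. 258.] butt [233. 179.]
-45 ring l,t,r,b [209. 230.] [239. 261.] butt [231. 175.]
inc cm [-17.36  -6.6    2.07] turn 0.019 | t 18.38 tcp [0.6665 0.0998 0.1336] yang 6.3 q6 0.02 F [ 0.7 -0.4 -1.7]
```

```bash
cat > ell.py <<'E'
from mag import *
o=monitor.get_obs();r=Ro.from_quat(o["tcp_rot"]).as_matrix();g=o["ee_pos"]-.019*r[:,2]
im=eyes.snapshot("side");gr=cv2.cvtColor(im,cv2.COLOR_RGB2GRAY)
u0,v0=proj(g+.08*r[:,0],"side")[0].astype(int)
k=gr[v0-30:v0+30,u0-30:u0+30]
t,b=cv2.threshold(cv2.resize(k,None,fx=4,fy=4,interpolation=2),0,255,cv2.THRESH_OTSU)
n,l,st,ce=cv2.connectedComponentsWithStats(b)
j=np.argmax(np.where(np.arange(n)>0,st[:,4],0))
print("otsu",t,"bbox",(st[j,:4]/4+[u0-30,v0-30,0,0]).round(1),"tcp",np.round(o["ee_pos"],4))
cs,_=cv2.findContours((l==j).astype(np.uint8),0,1)
print("contour ellipse",[np.round(np.array(x)/4,1) for x in cv2.fitEllipse(max(cs,key=len))],"off",u0-30,v0-30)
for p in (10,5,0,-5,-10,-15,-20):
    a=np.radians(p);u=np.cos(a)*r[:,0]+np.sin(a)*np.array([0,0,1])
    P=np.array([g+(.080+.0345*np.cos(s))*u+.0345*np.sin(s)*r[:,1] for s in np.linspace(0,6.28,60)]);uv=proj(P,"side")
    print(p,"ring",uv.min(0).round(1),uv.max(0).round(1))
for row in k[::2]: print("".join(" .:-=+*#%@"[min(9,int(x)//26)] for x in row))
E
python3 ell.py
```

```text
otsu 130.0 bbox [206.5 207.5  43.5  47. ] tcp [0.6665 0.0998 0.1336]
contour ellipse [array([44.1, 31.1]), array([39.2, 52.3]), np.float64(13.6)] off 190 203
10 ring [203.6 220.3] [236.7 235.2]
5 ring [203.8 221.9] [236.9 239.5]
0 ring [204.2 223.4] [237.  243.4]
-5 ring [204.7 224.8] [237.2 247. ]
-10 ring [205.2 226.1] [237.5 250.3]
-15 ring [205.8 227.3] [237.8 253.2]
-20 ring [206.5 228.3] [238.2 255.7]
:::::::--:::-+##%%%%%%%%%%#+=-----:...:==------:::::::::::::
:::::::::::..::--==+=====-:.::----:..:-===-----::::..:::::::
:::::.......:::::::::::.:::::::---:..:====-:--::=++===-----:
::::.:::.::::::::::::::::::::::----.:-====----:=%@@@@@@@@@@@
:::::::::::::::::::::::::::::::---::-=====----:=%@@@@@@@@@@@
::::::::::::::::::::::::::::::::--:-======----:-%@@@@@@@@@@@
:::.::::::::::::=+=-:::::::::::::--=======----:-#@@@@@@@@@@@
::::..:::---==+*#%#=:::::::::::::-==++++==---::+@@@@@@@@@@@@
::::...:=*###%%%%@%+:::::::::::::-++++++++#+-:=%@@@@@@@@@@@@
::::...:=%%%%@@@@@%*-::::::::::::--=+++==*@#=-*@@@@@@@@@@@@@
:.......-#%%@@@@@%*-::::::::::::::-*%@*==+#####%##%%%%%%%%%@
::......:+%%%%%*+-
[... 440 characters left out ...]
%##%%@@@@@@@@%@@%*##%%%%%%%%#
................-*%@@%%##%###%#####%%@%%%%%@@%#++++++++++***
.................:*%@@%%%#%#%%%####%%@@@@@@%#*++++++++++++++
..................:-+#%@@@%%%%%%%%%@@@@@%%*+=+++++++++++++++
.....................:-+*##%%%@%%%%%#**+++++++++++++++++++++
...........................::---:::::=++++++++++++++++++++++
....................................:+++++++++++++++++++++++
.....................................:::::----===+=======+++
............................................. .........:::::
............................................................
............................................................
............................................................
```

```bash
cat > fitp.py <<'E'
from mag import *
def fitp(cols=None,hi=45,lo=-60):
    o=monitor.get_obs();r=Ro.from_quat(o["tcp_rot"]).as_matrix();g=o["ee_pos"]-.019*r[:,2]
    gr=cv2.GaussianBlur(cv2.cvtColor(eyes.snapshot("side"),cv2.COLOR_RGB2GRAY),(1,3),0).astype(float)
    th=np.linspace(0,2*np.pi,180)
    def hull(p):
        a=p[0];z=np.array([0,0,1]);u=np.cos(a)*r[:,0]+np.sin(a)*z;w=-np.sin(a)*r[:,0]+np.cos(a)*z
        P=np.array([g+p[2]*r[:,1]+(p[1]+.0345*np.cos(t))*u+.0345*np.sin(t)*r[:,1]+h*w for t in th for h in(-.0035,.0035)])
        return proj(P,"side")
    c0=hull([0,.081,0]).mean(0);E=[]
    for c in range(int(c0[0])-10,int(c0[0])+9):
        col=gr[:,c];v=int(c0[1]);G=np.gradient(col)
        up=np.arange(v-18,v-4);dn=np.arange(v+4,v+20)
        i=up[np.argmax(G[up])];j=dn[np.argmin(G[dn])]
        E.append((c,i,j))
    E=np.array(E,float)
    def f(p):
        H=cv2.convexHull(hull(p).astype(np.float32))[:,0];res=[]
        Hc=np.r_[H,H[:1]]
        for c,i,j in E:
            ys=[a[1]+(b[1]-a[1])*(c-a[0])/(b[0]-a[0]) for a,b in zip(Hc[:-1],Hc[1:]) if (a[0]-c)*(b[0]-c)<0]
            res+= [min(ys)-i,max(ys)-j] if ys else [9,9]
        return np.r_[res,(p[1]-.080)/.002,p[2]/.002]
    s=least_squares(f,[-.05,.08,0],loss="soft_l1",diff_step=1e-3)
    print("pitch deg",np.degrees(s.x[0]).round(1),"L",s.x[1].round(4),"dy",s.x[2].round(4),"cost",round(s.cost,1),"edges",E[::6].tolist())
    for p in (-12,-8,-4,0,4):
        q=least_squares(lambda y:f([np.radians(p),y[0],y[1]]),[.08,0],loss="soft_l1",diff_step=1e-3);print(p,round(q.cost,1),q.x.round(4))
if __name__=="__main__": fitp()
E
python3 fitp.py
```

```text
pitch deg -3.8 L 0.0822 dy -0.0038 cost 9.0 edges [[210.0, 228.0, 245.0], [216.0, 226.0, 248.0], [222.0, 225.0, 248.0], [228.0, 226.0, 247.0]]
-12 24.8 [ 0.0712 -0.0024]
-8 14.9 [ 0.076  -0.0031]
-4 9.1 [ 0.0818 -0.0038]
0 13.0 [ 0.0895 -0.0043]
4 26.7 [ 0.0988 -0.0052]
```

Pitch is about −4°, well inside the 9.7° tolerance, with the lens about 81 mm ahead of the grip. Moving over the window.

```bash
python3 go.py .627 -.0825 .118
```

```text
inc cm [-17.69  -5.94   1.56] turn 0.0 | t 18.48 tcp [0.6667 0.0999 0.1335] yang 6.3 q6 0.02 F [-0.1 -0.1 -1. ]
```

>>> move_arm(
  increments=[-1.5, -0.5, 0, 0, -4, -1.3, 0.4, 0, -7, -2.3, 0.8, 0, -10, -3.3, 1.2, 0, -13, -4.3, 1.5, 0, -15.5, -5.2, 1.5, 0, -17, -5.7, 1.5, 0, -17.7, -5.9, 1.5, 0, -17.7, -5.9, 1.5, 0, -17.7, -5.9, 1.5, 0],
)

```text
time_s: 19.32
ee_pos: [0.6284, -0.0822, 0.1197]
tcp_rot: [0.667, 0.745, 0.0, -0.0]
contact_force: [-1.1, -0.3, 0.0]
finger_gap: 0.0153
grasp_force: 40.0
```

>>> move_arm(
  increments=[0, 0, 0, 0, 0, 0, 0, 0, 0, 0, 0, 0],
)

```text
time_s: 19.57
ee_pos: [0.6285, -0.0813, 0.1197]
tcp_rot: [0.667, 0.745, 0.0, -0.0]
contact_force: [-0.2, 0.9, -0.7]
finger_gap: 0.0155
grasp_force: 40.0
```

```bash
python3 - <<'E'
from mag import *
im={c:eyes.snapshot(c) for c in C}
o=monitor.get_obs();r=Ro.from_quat(o["tcp_rot"]).as_matrix();g=o["ee_pos"]-.019*r[:,2]
L=g+.081*r[:,0]-[0,0,.004];print("tcp",np.round(o["ee_pos"],4),"lens",L.round(4),"gap",o["finger_gap"],o["grasp_force"],"F",np.round(o["contact_force"],1),o["time_s"])
out=[]
for c in C:
    u,w=proj([.617,-.002,.09],c)[0].astype(int)
    e=cv2.resize(im[c][w-38:w+38,u-38:u+38,::-1],(400,400),interpolation=2);s=400/76
    for X,col in ((L,(0,0,255)),([.617,-.002,.052],(0,200,0))):
        a=(proj(X,c)[0]+.5-[u-38,w-38])*s;cv2.circle(e,tuple(a.astype(int).tolist()),3,col,1);print(c,a.round(),"px",proj(X,c)[0].round(1))
    out.append(e)
    for n in("lens",): print(c,n,[(np.round(d["box"]).tolist(),round(d["confidence"],2)) for d in eyes.regions_of(n,c)[:2]])
cv2.imwrite("pics/z.png",np.hstack(out))
E
```

```text
tcp [ 0.6284 -0.0816  0.1197] lens [ 0.6194 -0.0011  0.1347] gap 0.0156293982521795 39.999840259552 F [-0.9  0.2 -1.5] 19.6667
side [195. 126.] px [260.6 197.4]
side [206. 266.] px [262.6 224. ]
side lens [([250.0, 165.0, 22.0, 44.0], 0.85), ([227.0, 214.0, 62.0, 41.0], 0.68)]
top [204. 182.] px [287.2 196.1]
top [204. 219.] px [287.3 203.1]
top lens [([278.0, 188.0, 17.0, 20.0], 0.54)]
```

View pics/z.png

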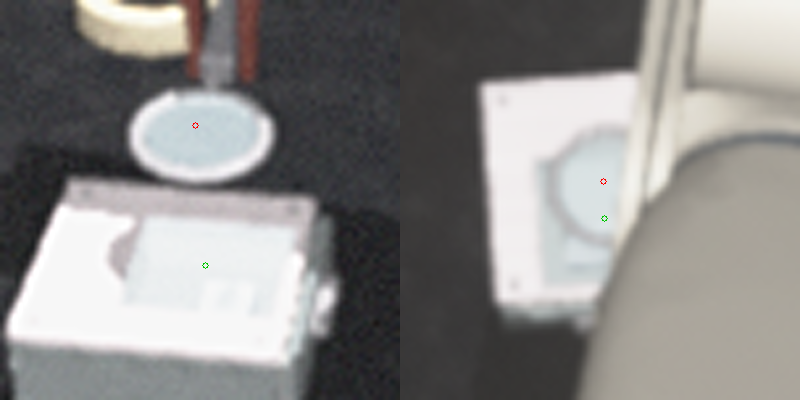

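The last picture shows the tray shut with the block under the glass at side crop (225,295). The lens ellipse is at side (201,135) and the window centre about (208,267); in the top view the lens is at about (608,186). I check the pitch once more here.

```bash
python3 fitp.py
```

```text
pitch deg -1.1 L 0.0903 dy -0.0016 cost 14.3 edges [[250.0, 190.0, 204.0], [256.0, 191.0, 207.0], [262.0, 191.0, 208.0], [268.0, 191.0, 207.0]]
-12 40.9 [ 0.07   -0.0013]
-8 26.5 [ 0.0762 -0.0013]
-4 16.2 [ 0.0835 -0.0014]
0 14.7 [ 0.0931 -0.0018]
4 22.4 [ 0.1046 -0.0023]
```

```bash
python3 -c "
from cell import robot
print(robot.hand_in())"
```

```text
the job is handed in; nothing more can be done
None
```

The job is handed in, with no verdict shown: by my own checks the block lies flat in the shut tray, and the magnifier is held over the window, lens about 4° off level and about 8 cm up; the arm stopped at about 20 s.

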